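Shake glass nuggets over a sectioned dish

TASK

Pick up the clear shaker and shake the eight glass nuggets out of it over the white dish, spreading them so that every one of its three sections gets at least two and none is left in the shaker or lost on the table. Then put the empty shaker back on the blue mat, lying on the same side as before. Do not handle the nuggets with the gripper, do not shove the dish, and leave the bottles, cup and brush alone.

Things in the scene. Friction and masses are not known exactly. Their poses are not given: they have to be found in the camera images.
- shaker: clear shaker, orange ends, lying flat: 130 mm long (x), 56 wide (y; 59 at the orange ends), 44 high, walls 3, 160 g empty; origin centre of underside. One opening: a slot in the -x end, 44 mm wide, 36 high, with a 2 mm ramp sill, so nuggets stay in when level, trickle out when that end is dipped a little and shaken, and rush out when dipped far. Grip across the width (y) at the middle
- mouth (a point): centre of the shaker's slot, on its -x end face, 65 mm from the shaker's origin and 22 mm above its underside; axes as the shaker's
- dish: white dish 150 mm (x) by 260 (y), 30 high, walls and floor 6, 0.85 kg, loose; origin at the centre of its underside. Two ribs 6 mm thick, tops 20 mm above the table, run along x at y = -42 and +42 mm and part it into three equal sections, each 138 mm (x) by 79 (y), centred at y = -85, 0 and +85 mm; pale glazed floors
- mat: blue mat fixed to the table, 200 mm (x) by 120 mm (y), 4 mm thick, on which the shaker lies at the start; origin at the centre of its underside, its top at z = 4 mm
- nugget0: loose dark blue glass nugget, a chunky six-sided piece 16 to 18 mm across and 14 mm thick with bevelled edges, 10 g; origin at the centre of its underside face, z along its 14 mm thickness; all eight start inside the shaker
- nugget1: loose dark blue glass nugget, a chunky six-sided piece 16 to 18 mm across and 14 mm thick with bevelled edges, 10 g; origin at the centre of its underside face, z along its 14 mm thickness; all eight start inside the shaker
- nugget2: loose dark blue glass nugget, a chunky six-sided piece 16 to 18 mm across and 14 mm thick with bevelled edges, 10 g; origin at the centre of its underside face, z along its 14 mm thickness; all eight start inside the shaker
- nugget3: loose dark blue glass nugget, a chunky six-sided piece 16 to 18 mm across and 14 mm thick with bevelled edges, 10 g; origin at the centre of its underside face, z along its 14 mm thickness; all eight start inside the shaker
- nugget4: loose dark blue glass nugget, a chunky six-sided piece 16 to 18 mm across and 14 mm thick with bevelled edges, 10 g; origin at the centre of its underside face, z along its 14 mm thickness; all eight start inside the shaker
- nugget5: loose dark blue glass nugget, a chunky six-sided piece 16 to 18 mm across and 14 mm thick with bevelled edges, 10 g; origin at the centre of its underside face, z along its 14 mm thickness; all eight start inside the shaker
- nugget6: loose dark blue glass nugget, a chunky six-sided piece 16 to 18 mm across and 14 mm thick with bevelled edges, 10 g; origin at the centre of its underside face, z along its 14 mm thickness; all eight start inside the shaker
- nugget7: loose dark blue glass nugget, a chunky six-sided piece 16 to 18 mm across and 14 mm thick with bevelled edges, 10 g; origin at the centre of its underside face, z along its 14 mm thickness; all eight start inside the shaker
- bottle_blue: bystander: blue glaze bottle, 52 mm across, 150 mm tall, standing beyond the work area; origin at the centre of its foot
- bottle_white: bystander: grey glaze bottle, 52 mm across, 140 mm tall; origin at the centre of its foot
- cup: bystander: terracotta cup, 80 mm across, 90 mm tall; origin at the centre of its foot
- brush: bystander: 200 mm brush lying on the table; origin on the table under its middle, along its x
Not all that is in view belongs to the job. Leave any brown, pink or turquoise look-alike of the shaker alone.

How it is judged:
On the way:
1. the shaker is held up clear of the mat with all eight nuggets still in it (height (world z) of shaker above 0.03 m and distance between each of nugget0, nugget1, nugget2, nugget3, nugget4, nugget5, nugget6, nugget7 and shaker below 0.075 m), for 0.1 s.
At the end, for the whole second after the job is handed in: All eight nuggets rest in the dish, at least two in each section (by origin, parted at mid-rib); the shaker lies at rest on the mat, same side down (tilt under 0.12 rad), its origin over the mat; the dish is flat, within 30 mm of its start (x of nugget0 in the frame of dish between -0.075 and 0.075 m and y of nugget0 in the frame of dish between -0.13 and 0.13 m and z of nugget0 in the frame of dish between 0 and 0.035 m and x of nugget1 in the frame of dish between -0.075 and 0.075 m and y of nugget1 in the frame of dish between -0.13 and 0.13 m and z of nugget1 in the frame of dish between 0 and 0.035 m and x of nugget2 in the frame of dish between -0.075 and 0.075 m and y of nugget2 in the frame of dish between -0.13 and 0.13 m and z of nugget2 in the frame of dish between 0 and 0.035 m and x of nugget3 in the frame of dish between -0.075 and 0.075 m and y of nugget3 in the frame of dish between -0.13 and 0.13 m and z of nugget3 in the frame of dish between 0 and 0.035 m and x of nugget4 in the frame of dish between -0.075 and 0.075 m and y of nugget4 in the frame of dish between -0.13 and 0.13 m and z of nugget4 in the frame of dish between 0 and 0.035 m and x of nugget5 in the frame of dish between -0.075 and 0.075 m and y of nugget5 in the frame of dish between -0.13 and 0.13 m and z of nugget5 in the frame of dish between 0 and 0.035 m and x of nugget6 in the frame of dish between -0.075 and 0.075 m and y of nugget6 in the frame of dish between -0.13 and 0.13 m and z of nugget6 in the frame of dish between 0 and 0.035 m and x of nugget7 in the frame of dish between -0.075 and 0.075 m and y of nugget7 in the frame of dish between -0.13 and 0.13 m and z of nugget7 in the frame of dish between 0 and 0.035 m and linear speed of each of nugget0, nugget1, nugget2, nugget3, nugget4, nugget5, nugget6, nugget7, shaker below 0.02 m/s and ((y of nugget0 in the frame of dish above 0.0423 m and y of any of nugget1, nugget2, nugget3, nugget4, nugget5, nugget6, nugget7 in the frame of dish above 0.0423 m) or (y of nugget1 in the frame of dish above 0.0423 m and y of any of nugget2, nugget3, nugget4, nugget5, nugget6, nugget7 in the frame of dish above 0.0423 m) or (y of nugget2 in the frame of dish above 0.0423 m and y of any of nugget3, nugget4, nugget5, nugget6, nugget7 in the frame of dish above 0.0423 m) or (y of nugget3 in the frame of dish above 0.0423 m and y of any of nugget4, nugget5, nugget6, nugget7 in the frame of dish above 0.0423 m) or (y of nugget4 in the frame of dish above 0.0423 m and y of any of nugget5, nugget6, nugget7 in the frame of dish above 0.0423 m) or (y of nugget5 in the frame of dish above 0.0423 m and y of any of nugget6, nugget7 in the frame of dish above 0.0423 m) or (y of nugget6 in the frame of dish above 0.0423 m and y of nugget7 in the frame of dish above 0.0423 m)) and ((y of nugget0 in the frame of dish between -0.0423 and 0.0423 m and (y of nugget1 in the frame of dish between -0.0423 and 0.0423 m or y of nugget2 in the frame of dish between -0.0423 and 0.0423 m or y of nugget3 in the frame of dish between -0.0423 and 0.0423 m or y of nugget4 in the frame of dish between -0.0423 and 0.0423 m or y of nugget5 in the frame of dish between -0.0423 and 0.0423 m or y of nugget6 in the frame of dish between -0.0423 and 0.0423 m or y of nugget7 in the frame of dish between -0.0423 and 0.0423 m)) or (y of nugget1 in the frame of dish between -0.0423 and 0.0423 m and (y of nugget2 in the frame of dish between -0.0423 and 0.0423 m or y of nugget3 in the frame of dish between -0.0423 and 0.0423 m or y of nugget4 in the frame of dish between -0.0423 and 0.0423 m or y of nugget5 in the frame of dish between -0.0423 and 0.0423 m or y of nugget6 in the frame of dish between -0.0423 and 0.0423 m or y of nugget7 in the frame of dish between -0.0423 and 0.0423 m)) or (y of nugget2 in the frame of dish between -0.0423 and 0.0423 m and (y of nugget3 in the frame of dish between -0.0423 and 0.0423 m or y of nugget4 in the frame of dish between -0.0423 and 0.0423 m or y of nugget5 in the frame of dish between -0.0423 and 0.0423 m or y of nugget6 in the frame of dish between -0.0423 and 0.0423 m or y of nugget7 in the frame of dish between -0.0423 and 0.0423 m)) or (y of nugget3 in the frame of dish between -0.0423 and 0.0423 m and (y of nugget4 in the frame of dish between -0.0423 and 0.0423 m or y of nugget5 in the frame of dish between -0.0423 and 0.0423 m or y of nugget6 in the frame of dish between -0.0423 and 0.0423 m or y of nugget7 in the frame of dish between -0.0423 and 0.0423 m)) or (y of nugget4 in the frame of dish between -0.0423 and 0.0423 m and (y of nugget5 in the frame of dish between -0.0423 and 0.0423 m or y of nugget6 in the frame of dish between -0.0423 and 0.0423 m or y of nugget7 in the frame of dish between -0.0423 and 0.0423 m)) or (y of nugget5 in the frame of dish between -0.0423 and 0.0423 m and (y of nugget6 in the frame of dish between -0.0423 and 0.0423 m or y of nugget7 in the frame of dish between -0.0423 and 0.0423 m)) or (y of nugget6 in the frame of dish between -0.0423 and 0.0423 m and y of nugget7 in the frame of dish between -0.0423 and 0.0423 m)) and ((y of nugget0 in the frame of dish below -0.0423 m and y of any of nugget1, nugget2, nugget3, nugget4, nugget5, nugget6, nugget7 in the frame of dish below -0.0423 m) or (y of nugget1 in the frame of dish below -0.0423 m and y of any of nugget2, nugget3, nugget4, nugget5, nugget6, nugget7 in the frame of dish below -0.0423 m) or (y of nugget2 in the frame of dish below -0.0423 m and y of any of nugget3, nugget4, nugget5, nugget6, nugget7 in the frame of dish below -0.0423 m) or (y of nugget3 in the frame of dish below -0.0423 m and y of any of nugget4, nugget5, nugget6, nugget7 in the frame of dish below -0.0423 m) or (y of nugget4 in the frame of dish below -0.0423 m and y of any of nugget5, nugget6, nugget7 in the frame of dish below -0.0423 m) or (y of nugget5 in the frame of dish below -0.0423 m and y of any of nugget6, nugget7 in the frame of dish below -0.0423 m) or (y of nugget6 in the frame of dish below -0.0423 m and y of nugget7 in the frame of dish below -0.0423 m)) and x of shaker in the frame of mat between -0.1 and 0.1 m and y of shaker in the frame of mat between -0.06 and 0.06 m and height (world z) of shaker below 0.01 m and angle between shaker's own z axis and vertical below 0.12 rad and distance of dish from where it was at the start of the episode below 0.03 m and angle between dish's own z axis and vertical below 0.05 rad); the robot touches nothing.
It fails at once if the gripper handles a nugget (over 1 N) (contact force between the fingers and nugget0 above 1 N or contact force between the fingers and nugget1 above 1 N or contact force between the fingers and nugget2 above 1 N or contact force between the fingers and nugget3 above 1 N or contact force between the fingers and nugget4 above 1 N or contact force between the fingers and nugget5 above 1 N or contact force between the fingers and nugget6 above 1 N or contact force between the fingers and nugget7 above 1 N).
It fails at once if the dish is shoved more than 30 mm (distance of dish from where it was at the start of the episode above 0.03 m).
It fails at once if a bottle, the cup or the brush is moved more than 30 mm (distance of any of bottle_blue, bottle_white, cup, brush from where it was at the start of the episode above 0.03 m).
It also fails if it takes over 58 s, if anything falls off the work surface, if the arm or the gripper's body presses on something with over 40 N, if the wrist force passes 120 N, or if a joint passes its speed limit or range.

ROBOT

A 6-joint arm with a two-finger parallel gripper is mounted at the origin on the work surface. World frame = base frame: x ahead of the robot, y to its left, z up, the work surface at z = 0. Lengths are in m, angles in rad, forces in N, time in s.
With the tool pointing down it reaches from about 0.375 to 0.9 m from the base axis. Payload 3.1 kg.
Tool frame: the origin (TCP) lies midway between the tips of the shut fingers; the grasp point (between the pads) lies 19 mm behind it; z points along the fingers, y is the line along which they close (so a half turn about z gives the same grasp; the last joint's range is limited). The gripper opens to 85 mm and grips with 20 to 120 N. Pads are 22 mm wide; open, the fingers measure 114 mm over their backs; the gripper's body (76 mm by 85 mm) begins 54 mm behind the grasp point. The pads swing forward as they close: fully open they stand 13 mm farther back than shut.
Start: joints at [1.119, 0.527, 1.433, -0, 1.181, -0.178], TCP at [0.169, 0.602, 0.231] pointing down, gripper open.
Joint ranges: [-3.08, 3.08], [-0.75, 2.2], [0.22, 2.44], [-1.43, 4.57], [0, 2.65], [-2.85, 2.85]. Speed limits (rad/s): [2.79, 2.79, 3.14, 3.14, 3.14, 3.14].

INTERFACE

Orientations are given as a unit quaternion [w, x, y, z].
In Python, from bench import * gives the robot as it stands. The module is installed in compiled form; this text tells all that it offers.
- The arm moves only by the tool apply_moves, never from a script. Its argument "series" is a list of rows, each a list of 3 entries, a list of its own where there are three numbers: the shift along the tool's x, y, z in mm, then the turn, a rotation vector about the tool's x, y, z in rad, then the gripper's target within -1 to 1 (fully open at 1, half-way at 0, shut at -1). In form: [[[tx, ty, tz], [rx, ry, rz], jaw], ...]. A call has exactly 8 rows; each row is the pose to reach, as a shift and turn from the pose commanded when the call began, along the tool's axes at that moment; what a row does not reach only later rows make up. A row lasts 1/10 s, in which the tool goes at most 50 mm and 8.59 degrees, less where a joint would pass 70% of its speed; a pose out of reach is approached as far as the arm can. A call with a gripper value outside its range is refused whole. The fingers move at their own pace and stop on an object; "force" is the grip in N (left out, the last holds). Time passes only in rows, so rows that repeat a pose let the fingers close, or fill a call up. It gives the time, the measured TCP pose, the force, the opening and the grip force at its end, in the units of the state.
- read_state(): the state, without advancing time (a new reading comes with each control period).
- capture(name): name is "scene" or "top" or "wrist"; returns a dict with "pixels" (420x560x3 uint8, red, green, blue), "fx", "fy", "cx", "cy" (pixels), "k1" (the pictures are not rectified: a ray, as slopes to the right and down, at radius r is drawn at 1 + k1 r^2 times it, then the intrinsics apply), "camera_from_world" (4x4, takes a point from world to camera coordinates); the wrist camera has in their place "tool_from_camera" (4x4, takes a point from camera to tool coordinates, whose origin is the TCP and whose axes are the flange's). Camera axes: x right, y down, z forward; pixel columns grow to the right and rows downward; lengths in m; the calibration is good to about 2 mm. A picture is of the moment at which its call begins: read the wrist's pose just before it. There is no depth.
- job_done(): hands the job in; it is judged then, once.
Trained networks look in a picture, given as the dict that the camera call returned (one of the last four; its "shot" number tells which), for a name from the list of things; names that differ only in an ending like _2 or _b are one class to them, and where a whole thing is asked for, a point or a joint stands for the part that bears it (a point fixed in the world has none). Each returns a list of dicts, best first, with "conf" (0 to 1); they miss things now and then, are a little off and sometimes report something else, mostly with a low value. They report only what shows in the picture. A call takes as long as a camera call. They do not tell look-alikes from the thing itself.
- search_frame(picture, thing): "position" ([column, row] in pixels, amid what is visible of it).
- regions_of(picture, thing): "pixels" (420x560 bool, what is visible of it) and "position" ([column, row] in pixels, amid what is visible of it).
- spot_point(picture, thing): "position" ([column, row] in pixels: a listed point, or the origin of a listed thing).
The state is a dict: "time": time; "q": joint angles; "qvel": joint speeds; "joint_torque": joint torques, N m; "position": TCP position; "eef_rot": TCP orientation; "contact_force": force on the tool from outside, world axes, zero at the start; "ft_torque": the same for the moment, N m; "grip_width": finger opening in m; "grasp_force": force on a finger pad.
Only numpy, scipy, OpenCV 4.12 (cv2) and the standard library are available. Lean on these libraries where they do the work, as an engineer would, in place of code of your own. Each camera call takes 0.05 s, during which the arm holds its last target. There are 200 camera calls.

## Working session

There is one attempt and no reset: what is moved stays moved. The work goes in short steps, Python scripts to look and compute and a tool call to move; the robot and the scene stay as the last step left them, time stands still between calls to the robot, and variables do not carry over. Pictures are saved under pics/ and viewed, at most 10 in all, crops included, and the job is handed in when it is done.

Besides the shell and the picture viewer there is one more tool, called by a JSON object that holds its "op" and its "data", one argument or row to a line. apply_moves: Moves the arm, as the interface text tells. Its arguments: {"type":"object","properties":{"series":{"type":"array","items":{"type":"array"}},"force":{"type":"number"}},"required":["series"]}

```bash
mkdir -p pics; cat > h.py <<'E'
from bench import *
import numpy as np, cv2
from scipy.spatial.transform import Rotation as R
def save(p,n): cv2.imwrite('pics/'+n,cv2.cvtColor(p['pixels'],cv2.COLOR_RGB2BGR))
def cfw(p,s=None):
    if 'camera_from_world' in p: return np.array(p['camera_from_world'])
    q=s['eef_rot']; T=np.eye(4); T[:3,:3]=R.from_quat([q[1],q[2],q[3],q[0]]).as_matrix(); T[:3,3]=s['position']
    return np.linalg.inv(T@np.array(p['tool_from_camera']))
def ray(p,uv,z,s=None):
    d=np.array([(uv[0]-p['cx'])/p['fx'],(uv[1]-p['cy'])/p['fy']]); x=d.copy()
    for _ in range(20): x=d/(1+p['k1']*(x@x))
    W=np.linalg.inv(cfw(p,s)); o=W[:3,3]; v=W[:3,:3]@np.array([x[0],x[1],1]); return o+v*(z-o[2])/v[2]
def proj(p,P,s=None):
    c=cfw(p,s)@np.append(P,1); x=c[:2]/c[2]; x=x*(1+p['k1']*(x@x)); return np.array([x[0]*p['fx']+p['cx'],x[1]*p['fy']+p['cy']])
E
python3 - <<'E'
from h import *
t=capture('top'); save(t,'top.png'); 
print(read_state())
for n,z in [('shaker',.02),('mouth',.026),('dish',0.0),('mat',0.),('nugget0',.01),('bottle_blue',0),('bottle_white',0),('cup',0),('brush',0)]:
    for d in spot_point(t,n)[:4]: print(n,round(d['conf'],2),np.round(d['position']),np.round(ray(t,d['position'],z),3))
s=capture('scene'); save(s,'scene.png')
for n,z in [('shaker',.004),('mouth',.026),('dish',0.0),('nugget0',.01)]:
    for d in spot_point(s,n)[:4]: print(n,round(d['conf'],2),np.round(d['position']),np.round(ray(s,d['position'],z),3))
E
```

```text
{'time': 0.05, 'q': array([ 1.11847299e+00,  5.28432813e-01,  1.43391059e+00,  1.20748328e-05,
        1.18143172e+00, -1.78520816e-01]), 'qvel': array([-0.0006575 ,  0.00016678, -0.00089232,  0.00045833,  0.00171785,
       -0.00100928]), 'joint_torque': array([ 6.77365497e-04, -4.43687582e+01, -1.78780335e+01, -8.07219294e-05,
        3.77585049e-03,  1.21791473e-06]), 'position': array([0.16865405, 0.60105863, 0.2303515 ]), 'eef_rot': array([-3.43828391e-04,  1.36476222e-01,  9.90642746e-01, -1.03566860e-03]), 'contact_force': array([ 0.60954897, -0.28365178,  0.63497896]), 'ft_torque': array([ 0.00873411,  0.00360471, -0.01388433]), 'grasp_force': 0.0, 'grip_width': 0.08563384907038653}
shaker 0.78 [338. 236.] [ 0.485 -0.19   0.02 ]
shaker 0.66 [419. 241.] [ 0.475 -0.365  0.02 ]
shaker 0.63 [364. 339.] [ 0.269 -0.241  0.02 ]
shaker 0.58 [160. 296.] [0.355 0.19  0.02 ]
mouth 0.94 [390. 250.] [ 0.454 -0.3    0.026]
mouth 0.66 [331. 268.] [ 0.416 -0.172  0.026]
mouth 0.64 [129. 300.] [0.345 0.253 0.026]
mouth 0.58 [343. 318.] [ 0.312 -0.196  0.026]
dish 0.63 [170. 206.] [0.551 0.181 0.   ]
mat 0.63 [334. 241.] [ 0.477 -0.183  0.   ]
bottle_blue 0.6 [233. 104.] [0.794 0.046 0.   ]
bottle_white 0.9 [301. 112.] [ 0.775 -0.112  0.   ]
bottle_white 0.72 [233. 104.] [0.795 0.047 0.   ]
cup 0.63 [167. 110.] [0.778 0.2   0.   ]
brush 0.87 [377. 120.] [ 0.757 -0.287  0.   ]
shaker 0.75 [253. 204.] [ 0.485 -0.184  0.004]
shaker 0.71 [277. 158.] [ 0.265 -0.24   0.004]
shaker 0.67 [201. 182.] [ 0.482 -0.371  0.004]
shaker 0.56 [396. 222.] [0.355 0.188 0.004]
mouth 0.83 [420. 218.] [0.333 0.241 0.026]
mouth 0.78 [222. 176.] [ 0.447 -0.318  0.026]
mouth 0.67 [267. 186.] [ 0.419 -0.179  0.026]
mouth 0.61 [284. 166.] [ 0.314 -0.187  0.026]
dish 0.71 [368. 269.] [0.54  0.188 0.   ]
```

View pics/top.png

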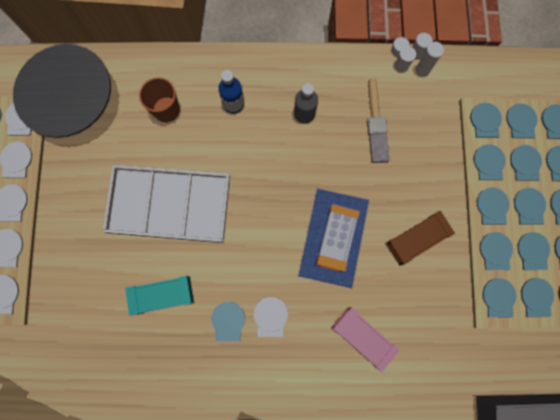

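View pics/scene.png

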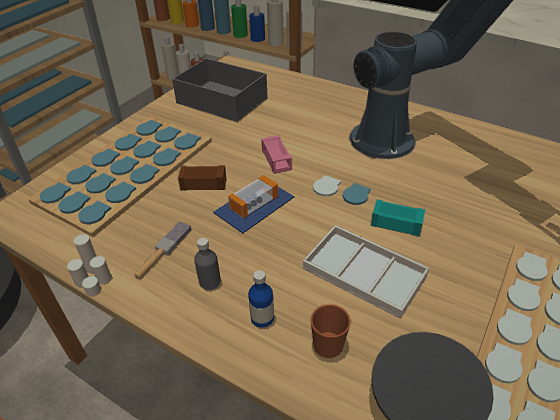

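The candidates are clear with orange ends at (338,236), brown at (419,241), pink at (364,339) and turquoise at (160,296). The one on the blue mat at (338,236) fits: clear walls, orange ends and nuggets visible inside. The dish is at (168,205), with bottles, cup and brush well beyond. I'll confirm with a crop and measure.

```bash
python3 - <<'E'
from h import *
t=capture('top')
cv2.imwrite('pics/crop.png',cv2.resize(cv2.cvtColor(t['pixels'],cv2.COLOR_RGB2BGR)[180:295,290:380],None,fx=5,fy=5,interpolation=cv2.INTER_CUBIC))
def rect(n,near,z):
    r=min(regions_of(t,n),key=lambda d:np.hypot(*(np.array(d['position'])-near)))
    m=r['pixels'].astype(np.uint8)
    c=max(cv2.findContours(m,0,cv2.CHAIN_APPROX_NONE)[0],key=cv2.contourArea).reshape(-1,2)
    w=np.array([ray(t,p,z)[:2] for p in c],np.float32)
    b=cv2.minAreaRect(w); print(n,r['conf'],b)
rect('shaker',(338,236),.048)
rect('dish',(168,205),.03)
rect('mat',(334,240),.004)
hsv=cv2.cvtColor(t['pixels'],cv2.COLOR_RGB2HSV)
m=cv2.inRange(hsv,(5,150,150),(20,255,255)); m[:, :290]=0;m[:,380:]=0;m[:190]=0;m[290:]=0
n,l,st,ce=cv2.connectedComponentsWithStats(m)
for i in range(1,n):
    if st[i,4]>30: print(st[i],ce[i],ray(t,ce[i],.044))
E
```

```text
shaker 0.67 ((0.4791707992553711, -0.18399760127067566), (0.06211137771606445, 0.13603191077709198), 75.73641204833984)
dish 0.6 ((0.5541278719902039, 0.18155673146247864), (0.2670905292034149, 0.15705396234989166), 85.75643920898438)
mat 0.88 ((0.484770804643631, -0.18140451610088348), (0.1183316558599472, 0.2003975212574005), 77.43655395507812)
[332 206  26  11 141] [344.56737589 210.87943262] [ 0.53564049 -0.20117048  0.044     ]
[319 256  27  14 216] [331.60185185 262.80092593] [ 0.42547851 -0.17202235  0.044     ]
```

View pics/crop.png

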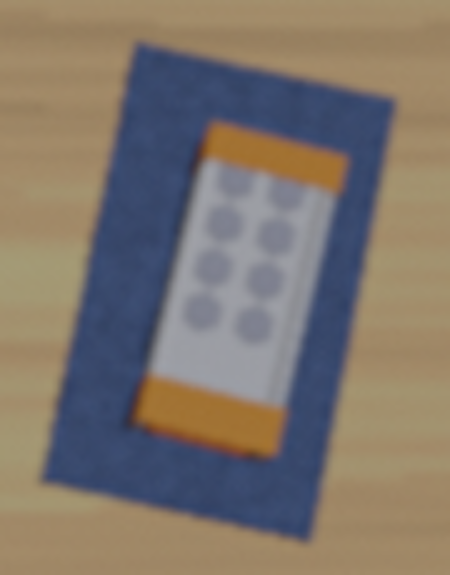

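The crop confirms it: clear body, orange ends, two rows of four nuggets, and the slot end (dark edge) near (205,440), on the robot's side. Moving over.

{"op": "apply_moves", "data": {
  "series": [
    [[-350,-318,0],[0,0,0],1],
    [[-350,-318,0],[0,0,0],1],
    [[-350,-318,0],[0,0,0],1],
    [[-350,-318,0],[0,0,0],1],
    [[-350,-318,0],[0,0,0],1],
    [[-350,-318,0],[0,0,0],1],
    [[-350,-318,0],[0,0,0],1],
    [[-350,-318,0],[0,0,0],1]
  ],
  "force": 50
}}

```text
time: 1.75
position: [0.3822, 0.261, 0.2317]
eef_rot: [0.0, 0.136, 0.991, 0.0]
contact_force: [1.0, 0.9, -0.5]
grip_width: 0.0854
grasp_force: 0.0
```

{"op": "apply_moves", "data": {
  "series": [
    [[-215,-403,60],[0,0,0],1],
    [[-215,-403,60],[0,0,0],1],
    [[-215,-403,60],[0,0,0],1],
    [[-215,-403,60],[0,0,0],1],
    [[-215,-403,60],[0,0,0],1],
    [[-215,-403,60],[0,0,0],1],
    [[-215,-403,60],[0,0,0],1],
    [[-215,-403,60],[0,0,0],1]
  ]
}}

```text
time: 2.55
position: [0.4667, -0.127, 0.1792]
eef_rot: [0.0, 0.137, 0.991, -0.0]
contact_force: [1.1, 0.5, -0.0]
grip_width: 0.0854
grasp_force: 0.0
```

{"op": "apply_moves", "data": {
  "series": [
    [[-27,-50,7],[0,0,0],1],
    [[-27,-50,7],[0,0,0],1],
    [[-27,-50,7],[0,0,0],1],
    [[-27,-50,7],[0,0,0],1],
    [[-27,-50,7],[0,0,0],1],
    [[-27,-50,7],[0,0,0],1],
    [[-27,-50,7],[0,0,0],1],
    [[-27,-50,7],[0,0,0],1]
  ]
}}

```text
time: 3.35
position: [0.4789, -0.1794, 0.1725]
eef_rot: [0.0, 0.136, 0.991, -0.0]
contact_force: [0.1, -0.3, 0.2]
grip_width: 0.0855
grasp_force: 0.0
```

```bash
python3 - <<'E'
from h import *
s=read_state(); w=capture('wrist'); save(w,'w1.png'); print(s['position'],s['q'],w['tool_from_camera'])
for n,z in [('shaker',.004),('mouth',.026)]:
    for d in spot_point(w,n)[:3]: print(n,round(d['conf'],2),np.round(d['position']),np.round(ray(w,d['position'],z,s),3))
hsv=cv2.cvtColor(w['pixels'],cv2.COLOR_RGB2HSV)
m=cv2.inRange(hsv,(5,150,120),(20,255,255))
n,l,st,ce=cv2.connectedComponentsWithStats(m)
for i in range(1,n):
    if st[i,4]>200: print(st[i],ce[i],ray(w,ce[i],.048,s))
E
```

```text
[ 0.4788866  -0.17938119  0.17246223] [-5.77203288e-01  4.60944590e-01  1.77561137e+00  1.15665202e-08
  9.04793024e-01 -1.87538068e+00] [[-5.69912335e-04 -9.55093562e-01 -2.96303834e-01  7.58841256e-02]
 [ 9.99999835e-01 -5.24562655e-04 -2.32551248e-04 -1.06249372e-03]
 [ 6.66782737e-05 -2.96303918e-01  9.55093704e-01 -1.41468871e-01]
 [ 0.00000000e+00  0.00000000e+00  0.00000000e+00  1.00000000e+00]]
shaker 0.69 [ 86. 243.] [ 0.48  -0.365  0.004]
shaker 0.38 [276. 115.] [ 0.419 -0.169  0.004]
mouth 0.71 [120. 196.] [ 0.445 -0.306  0.026]
mouth 0.56 [273. 114.] [ 0.417 -0.17   0.026]
[ 229  112   85   33 2566] [271.54208885 128.020265  ] [ 0.42526493 -0.17324734  0.048     ]
[ 237  265   76   19 1390] [275.1294964  274.12302158] [ 0.53431316 -0.20185301  0.048     ]
```

View pics/w1.png

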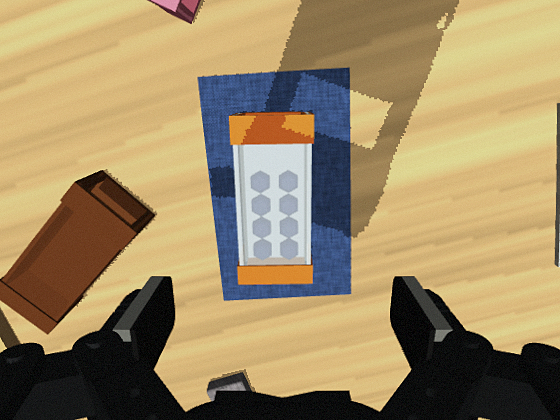

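Wrist view: shaker with eight nuggets at (273,200), mouth end at (272,125), fingers at either side below. I'll descend and grip.

{"op": "apply_moves", "data": {
  "series": [
    [[-3,-7,45],[0,0,0],1],
    [[-3,-7,90],[0,0,0],1],
    [[-3,-7,125],[0,0,0],1],
    [[-3,-7,145],[0,0,0],1],
    [[-3,-7,156],[0,0,0],1],
    [[-3,-7,162],[0,0,0],1],
    [[-3,-7,162],[0,0,0],1],
    [[-3,-7,162],[0,0,0],0]
  ]
}}

```text
time: 4.3
position: [0.4805, -0.1881, 0.0111]
eef_rot: [0.001, 0.136, 0.991, -0.0]
contact_force: [0.6, -0.2, 0.5]
grip_width: 0.0732
grasp_force: 0.0
```

{"op": "apply_moves", "data": {
  "series": [
    [[0,0,0],[0,0,0],-0.2],
    [[0,0,0],[0,0,0],-0.4],
    [[0,0,0],[0,0,0],-1],
    [[0,0,0],[0,0,0],-1],
    [[0,0,0],[0,0,0],-1],
    [[0,0,0],[0,0,0],-1],
    [[0,0,0],[0,0,0],-1],
    [[0,0,0],[0,0,0],-1]
  ]
}}

```text
time: 5.1
position: [0.4806, -0.1881, 0.0115]
eef_rot: [0.001, 0.136, 0.991, -0.001]
contact_force: [0.3, 0.5, 6.9]
grip_width: 0.0558
grasp_force: 53.7
```

{"op": "apply_moves", "data": {
  "series": [
    [[0,0,-5],[0,0,0],-1],
    [[0,0,-15],[0,0.02,0],-1],
    [[0,0,-30],[0,0.05,0],-1],
    [[0,0,-50],[0,0.08,0],-1],
    [[0,0,-75],[0,0.1,0],-1],
    [[0,0,-95],[0,0.1,0],-1],
    [[0,0,-105],[0,0.1,0],-1],
    [[0,0,-110],[0,0.1,0],-1]
  ]
}}

```text
time: 5.9
position: [0.4798, -0.1876, 0.1211]
eef_rot: [-0.049, 0.136, 0.989, 0.007]
contact_force: [-0.3, -0.2, -1.5]
grip_width: 0.0552
grasp_force: 53.2
```

```bash
python3 - <<'E'
from h import *
s=read_state(); w=capture('wrist'); save(w,'w2.png'); print(s['time'],s['position'],s['eef_rot'])
E
```

```text
5.9 [ 0.4798182  -0.18762041  0.12107319] [-0.04902813  0.13632302  0.98942841  0.00661085]
```

View pics/w2.png

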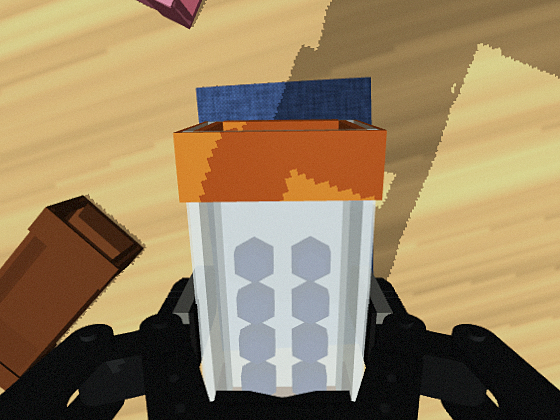

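The wrist camera sees all eight nuggets in the held shaker (rows at about 258, 300, 345 and 380 px), with the mouth at (275,130). A helper will work out the pouring poses.

```bash
cat >> h.py <<'E'
DC=np.array([.551,.182]); DY=-.074; LIP=np.array([.065,0,.005])
def pose(lx,ly,z,tilt,yaw=DY):
    dx=np.array([np.cos(DY),np.sin(DY),0]); dy=np.array([-np.sin(DY),np.cos(DY),0])
    h=np.array([-np.cos(yaw),-np.sin(yaw),0]); y=np.array([-np.sin(yaw),np.cos(yaw),0]); Z=np.array([0,0,1.])
    x=np.cos(tilt)*h-np.sin(tilt)*Z; M=np.c_[x,y,np.cross(x,y)]
    lip=np.append(DC,0)+lx*dx+ly*dy+z*Z
    return lip-M@LIP,M
def rel(target,s=None):
    s=s or read_state(); q=s['eef_rot']; M0=R.from_quat([q[1],q[2],q[3],q[0]]).as_matrix(); p,M=target
    print('t',np.round(1000*M0.T@(p-s['position']),1),'r',np.round(R.from_matrix(M0.T@M).as_rotvec(),3),'world',np.round(p,3))
def lipnow(s):
    q=s['eef_rot']; M0=R.from_quat([q[1],q[2],q[3],q[0]]).as_matrix(); l=s['position']+M0@LIP; d=l[:2]-DC; c,n=np.cos(DY),np.sin(DY)
    print('t',round(s['time'],2),'lip dish',np.round([c*d[0]+n*d[1],-n*d[0]+c*d[1],l[2]],3),'tilt',round(float(np.arcsin(-M0[2,0])),3))
E
python3 - <<'E'
from h import *
lipnow(read_state())
rel(pose(.022,-.085,.11,0.0)); rel(pose(.022,-.085,.06,0.2))
E
```

```text
t 5.95 lip dish [-0.108 -0.361  0.123] tilt -0.099
t [-71.  309.1  -1. ] r [ 0.01  -0.099 -0.2  ] world [0.631 0.091 0.115]
t [-72.4 308.6  36.3] r [-0.01  -0.298 -0.2  ] world [0.629 0.091 0.078]
```

{"op": "apply_moves", "data": {
  "series": [
    [[-3,12,0],[0,0,-0.01],-1],
    [[-9,37,0],[0,0,-0.03],-1],
    [[-18,77,0],[0,0,-0.05],-1],
    [[-28,122,0],[0,0,-0.08],-1],
    [[-39,167,0],[0,0,-0.11],-1],
    [[-49,212,0],[0,0,-0.14],-1],
    [[-58,250,0],[0,0,-0.17],-1],
    [[-65,280,0],[0,0,-0.19],-1]
  ]
}}

```text
time: 6.75
position: [0.6176, 0.068, 0.1119]
eef_rot: [-0.05, 0.04, 0.998, 0.012]
contact_force: [0.2, -0.9, -1.0]
grip_width: 0.0554
grasp_force: 53.4
```

{"op": "apply_moves", "data": {
  "series": [
    [[-4,18,0],[0,0,-0.01],-1],
    [[-6,27,5],[0,-0.02,-0.01],-1],
    [[-6,29,15],[0,-0.06,-0.01],-1],
    [[-6,29,25],[0,-0.1,-0.01],-1],
    [[-6,29,33],[0,-0.15,-0.01],-1],
    [[-7,29,36],[0,-0.2,-0.01],-1],
    [[-7,29,36],[0,-0.2,-0.01],-1],
    [[-7,29,36],[0,-0.2,-0.01],-1]
  ]
}}

```text
time: 7.55
position: [0.623, 0.0937, 0.0772]
eef_rot: [0.05, 0.038, 0.998, 0.007]
contact_force: [1.2, 0.1, -1.6]
grip_width: 0.0556
grasp_force: 53.4
```

```bash
cat >> h.py <<'E'
def look(n):
    s=read_state(); lipnow(s); w=capture('wrist'); t=capture('top')
    a=cv2.cvtColor(w['pixels'],cv2.COLOR_RGB2BGR); b=cv2.resize(cv2.cvtColor(t['pixels'],cv2.COLOR_RGB2BGR)[155:255,95:245],None,fx=2,fy=2)
    out=np.zeros((420,800,3),np.uint8); out[:, :500]=a[:,30:530]; out[:200,500:]=b; cv2.imwrite('pics/'+n,out)
    for d in regions_of(w,'nugget0')[:12]: print('n',round(d['conf'],2),np.round(d['position']).astype(int),int(d['pixels'].sum()),end=' ')
    print()
    for d in regions_of(t,'nugget0')[:12]:
        p=ray(t,d['position'],.012)[:2]-DC; c,q=np.cos(DY),np.sin(DY); print('top',round(d['conf'],2),np.round([c*p[0]+q*p[1],-q*p[0]+c*p[1]],3),end=' ')
    print()
E
python3 - <<'E'
from h import *
look('w3.png')
E
```

```text
t 7.55 lip dish [ 0.014 -0.082  0.066] tilt 0.099
```

View pics/w3.png

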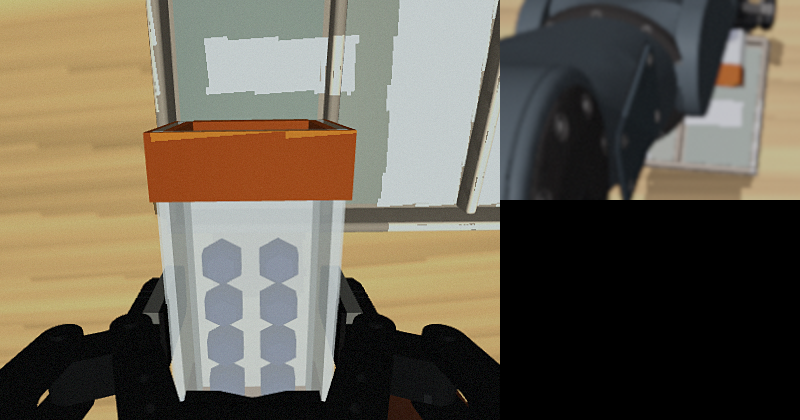

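View: mouth at (250,130) centred over the left section (walls at 165 and 333), eight nuggets still in two columns. I'll build a colour-based row tracker for the wrist view.

```bash
cat >> h.py <<'E'
def track(lbl=None):
    s=read_state(); lipnow(s); w=capture('wrist'); p=w['pixels'].astype(int)
    if lbl: save(w,lbl)
    m=((p[...,2]-p[...,0]>18)&(p[...,2]<215)).astype(np.uint8); m=cv2.morphologyEx(m,cv2.MORPH_OPEN,np.ones((5,5)))
    n,l,st,ce=cv2.connectedComponentsWithStats(m)
    for i in range(1,n):
        if st[i,4]>150: print('blob x%d-%d y%d-%d area %d rgb'%(st[i,0],st[i,0]+st[i,2],st[i,1],st[i,1]+st[i,3],st[i,4]),p[l==i].mean(0).astype(int))
    for d in regions_of(w,'nugget0')[:10]: print('net',round(d['conf'],2),np.round(d['position']).astype(int),int(d['pixels'].sum()))
E
python3 - <<'E'
from h import *
a=cv2.imread('pics/w3.png')
print(a[260,222,::-1],a[260,250,::-1],a[345,280,::-1],a[220,250,::-1],a[70,180,::-1],a[200,420,::-1])
track()
rel(pose(.022,-.085,.052,0.3))
E
```

```text
[136 143 159] [190 198 194] [139 149 164] [189 194 195] [134 147 137] [199 206 203]
t 7.75 lip dish [ 0.016 -0.083  0.066] tilt 0.103
blob x292-327 y248-283 area 765 rgb [138 146 161]
blob x236-270 y254-283 area 693 rgb [137 146 160]
blob x238-272 y295-327 area 700 rgb [137 146 160]
blob x295-326 y295-325 area 710 rgb [137 146 160]
blob x240-273 y336-366 area 668 rgb [136 145 159]
blob x294-325 y339-364 area 558 rgb [136 145 160]
blob x243-268 y373-392 area 289 rgb [136 145 159]
blob x295-324 y377-394 area 334 rgb [136 145 158]
t [-2.8 -2.3  2.3] r [ 0.018 -0.197 -0.005] world [0.627 0.091 0.076]
```

{"op": "apply_moves", "data": {
  "series": [
    [[0,0,0],[0,-0.04,0],-1],
    [[-1,-1,1],[0,-0.08,0],-1],
    [[-2,-1,1],[0,-0.12,0],-1],
    [[-2,-2,2],[0.01,-0.16,0],-1],
    [[-3,-2,2],[0.02,-0.2,0],-1],
    [[-3,-2,2],[0.02,-0.2,0],-1],
    [[-3,-2,2],[0.02,-0.2,0],-1],
    [[-3,-2,2],[0.02,-0.2,0],-1]
  ]
}}

```text
time: 8.65
position: [0.6276, 0.0914, 0.0764]
eef_rot: [0.151, 0.039, 0.988, -0.006]
contact_force: [-0.6, -0.5, -2.0]
grip_width: 0.0559
grasp_force: 53.3
```

```bash
python3 - <<'E'
from h import *
track()
rel(pose(.022,-.085,.052,0.4))
E
```

```text
t 8.65 lip dish [ 0.023 -0.084  0.052] tilt 0.303
blob x294-328 y245-282 area 950 rgb [144 154 168]
blob x236-271 y246-283 area 857 rgb [144 153 167]
blob x237-272 y294-326 area 811 rgb [144 153 167]
blob x293-327 y295-325 area 769 rgb [144 154 168]
blob x294-326 y335-365 area 709 rgb [144 153 167]
blob x240-271 y337-366 area 689 rgb [144 153 167]
blob x293-325 y372-394 area 405 rgb [143 152 166]
blob x243-274 y375-394 area 413 rgb [143 152 166]
t [ 1.2 -0.3 -6.2] r [-0.002 -0.097 -0.005] world [0.624 0.091 0.082]
```

{"op": "apply_moves", "data": {
  "series": [
    [[6,0,0],[0,0,0],-1],
    [[-4,0,0],[0,0,0],-1],
    [[6,0,0],[0,0,0],-1],
    [[-4,0,0],[0,0,0],-1],
    [[6,0,0],[0,0,0],-1],
    [[-4,0,0],[0,0,0],-1],
    [[0,0,0],[0,0,0],-1],
    [[0,0,0],[0,0,0],-1]
  ]
}}

```text
time: 9.55
position: [0.6265, 0.0915, 0.076]
eef_rot: [0.15, 0.039, 0.988, -0.006]
contact_force: [-0.3, -0.2, -3.5]
grip_width: 0.0555
grasp_force: 53.3
```

```bash
python3 - <<'E'
from h import *
track()
E
```

```text
t 9.55 lip dish [ 0.021 -0.084  0.052] tilt 0.301
blob x232-270 y202-224 area 632 rgb [144 153 168]
blob x295-331 y202-223 area 604 rgb [144 154 168]
blob x296-330 y241-277 area 935 rgb [144 154 168]
blob x235-273 y245-277 area 907 rgb [144 153 167]
blob x237-274 y291-326 area 820 rgb [144 153 167]
blob x297-329 y294-325 area 738 rgb [144 153 168]
net 0.57 [ 26 354] 1718
```

{"op": "apply_moves", "data": {
  "series": [
    [[6,0,0],[0,0,0],-1],
    [[-4,0,0],[0,0,0],-1],
    [[0,0,0],[0,0,0],-1],
    [[0,0,0],[0,0,0],-1],
    [[0,0,0],[0,0,0],-1],
    [[0,0,0],[0,0,0],-1],
    [[0,0,0],[0,0,0],-1],
    [[0,0,0],[0,0,0],-1]
  ]
}}

```text
time: 10.45
position: [0.6268, 0.0915, 0.076]
eef_rot: [0.15, 0.039, 0.988, -0.006]
contact_force: [0.4, -0.9, -2.5]
grip_width: 0.0552
grasp_force: 53.3
```

```bash
python3 - <<'E'
from h import *
track('w4.png')
E
```

```text
t 10.45 lip dish [ 0.022 -0.084  0.052] tilt 0.302
blob x226-269 y111-131 area 606 rgb [ 4  8 40]
blob x291-334 y111-130 area 592 rgb [ 5  9 40]
blob x292-331 y211-249 area 1027 rgb [146 155 169]
blob x233-272 y212-250 area 1050 rgb [146 155 169]
blob x293-330 y266-302 area 883 rgb [146 156 170]
blob x239-274 y268-302 area 822 rgb [146 155 169]
net 0.7 [249 118] 669
net 0.55 [311 120] 671
```

View pics/w4.png

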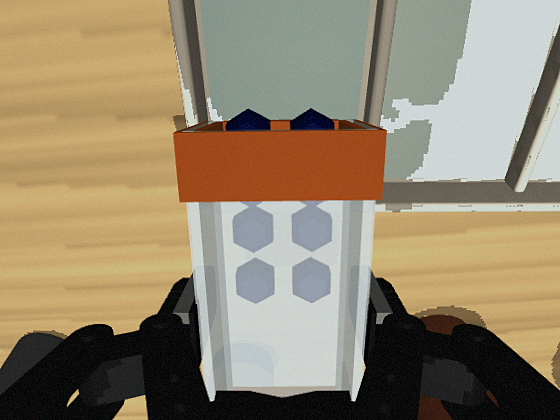

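The front pair pokes out of the mouth at (249,118) and (311,120), and three pairs follow behind. One smaller shake.

{"op": "apply_moves", "data": {
  "series": [
    [[5,0,0],[0,0,0],-1],
    [[-3,0,0],[0,0,0],-1],
    [[0,0,0],[0,0,0],-1],
    [[0,0,0],[0,0,0],-1],
    [[0,0,0],[0,0,0],-1],
    [[0,0,0],[0,0,0],-1],
    [[0,0,0],[0,0,0],-1],
    [[0,0,0],[0,0,0],-1]
  ]
}}

```text
time: 11.35
position: [0.6268, 0.0915, 0.076]
eef_rot: [0.15, 0.039, 0.988, -0.006]
contact_force: [-0.8, 0.1, -0.7]
grip_width: 0.0553
grasp_force: 53.3
```

```bash
python3 - <<'E'
from h import *
track()
E
```

```text
t 11.35 lip dish [ 0.022 -0.084  0.052] tilt 0.302
blob x282-320 y9-49 area 1261 rgb [ 3  6 39]
blob x228-267 y13-51 area 1231 rgb [ 4  7 40]
blob x235-272 y202-240 area 1006 rgb [143 152 166]
blob x293-331 y202-238 area 970 rgb [144 152 167]
blob x236-274 y251-287 area 899 rgb [143 152 166]
blob x297-331 y255-287 area 831 rgb [144 153 167]
net 0.93 [247  28] 1461
net 0.67 [301  28] 1415
```

Two nuggets fell into the first section, at (247,28) and (301,28). Shifting to the middle section.

{"op": "apply_moves", "data": {
  "series": [
    [[0,1,0],[0,0.1,0],-1],
    [[0,8,0],[0,0.2,0],-1],
    [[0,24,0],[0,0.2,0],-1],
    [[0,45,0],[0,0.2,0],-1],
    [[0,66,0],[0,0.2,0],-1],
    [[0,80,0],[0,0.2,0],-1],
    [[0,85,0],[0,0.1,0],-1],
    [[0,85,0],[0,0,0],-1]
  ]
}}

```text
time: 12.25
position: [0.6339, 0.1781, 0.0765]
eef_rot: [0.153, 0.038, 0.987, -0.006]
contact_force: [-0.6, -0.3, -2.3]
grip_width: 0.0555
grasp_force: 53.3
```

```bash
python3 - <<'E'
from h import *
track()
E
```

```text
t 12.25 lip dish [0.023 0.002 0.052] tilt 0.308
blob x77-123 y8-48 area 1342 rgb [ 7 12 61]
blob x27-74 y14-53 area 1347 rgb [ 7 12 59]
blob x298-333 y201-229 area 759 rgb [138 147 161]
blob x236-272 y202-230 area 767 rgb [138 147 161]
blob x298-331 y247-279 area 766 rgb [138 147 161]
blob x239-269 y249-280 area 700 rgb [138 147 161]
net 0.94 [103  26] 1460
net 0.68 [49 28] 1530
```

{"op": "apply_moves", "data": {
  "series": [
    [[5,0,0],[0,0,0],-1],
    [[-3,0,0],[0,0,0],-1],
    [[0,0,0],[0,0,0],-1],
    [[0,0,0],[0,0,0],-1],
    [[0,0,0],[0,0,0],-1],
    [[0,0,0],[0,0,0],-1],
    [[0,0,0],[0,0,0],-1],
    [[0,0,0],[0,0,0],-1]
  ]
}}

```text
time: 13.15
position: [0.6334, 0.1762, 0.0759]
eef_rot: [0.15, 0.039, 0.988, -0.006]
contact_force: [-0.6, 1.0, -2.0]
grip_width: 0.0554
grasp_force: 53.3
```

```bash
python3 - <<'E'
from h import *
track()
E
```

```text
t 13.15 lip dish [0.022 0.001 0.052] tilt 0.302
blob x82-128 y10-49 area 1335 rgb [ 7 12 61]
blob x31-78 y17-55 area 1344 rgb [ 8 13 59]
blob x236-268 y202-219 area 430 rgb [137 147 161]
blob x298-330 y202-217 area 389 rgb [138 147 162]
blob x300-332 y230-262 area 848 rgb [138 147 161]
blob x240-272 y232-263 area 790 rgb [138 146 160]
net 0.77 [108  29] 1494
net 0.72 [53 33] 1507
net 0.56 [308 124] 43
```

Just peeking out at (308,124). One more.

{"op": "apply_moves", "data": {
  "series": [
    [[5,0,0],[0,0,0],-1],
    [[-3,0,0],[0,0,0],-1],
    [[0,0,0],[0,0,0],-1],
    [[0,0,0],[0,0,0],-1],
    [[0,0,0],[0,0,0],-1],
    [[0,0,0],[0,0,0],-1],
    [[0,0,0],[0,0,0],-1],
    [[0,0,0],[0,0,0],-1]
  ]
}}

```text
time: 14.05
position: [0.6335, 0.1762, 0.076]
eef_rot: [0.15, 0.039, 0.988, -0.006]
contact_force: [-0.7, -0.5, -2.4]
grip_width: 0.0556
grasp_force: 53.3
```

```bash
python3 - <<'E'
from h import *
track()
E
```

```text
t 14.05 lip dish [0.022 0.001 0.052] tilt 0.302
blob x82-128 y10-49 area 1347 rgb [ 7 12 61]
blob x31-78 y17-55 area 1355 rgb [ 8 13 60]
blob x234-270 y116-130 area 364 rgb [ 3  6 34]
blob x296-333 y116-130 area 368 rgb [ 4  7 36]
blob x235-271 y216-252 area 866 rgb [138 147 161]
blob x298-332 y218-252 area 885 rgb [139 147 162]
net 0.75 [249 124] 417
net 0.67 [108  28] 1413
net 0.63 [310 123] 487
```

{"op": "apply_moves", "data": {
  "series": [
    [[5,0,0],[0,0,0],-1],
    [[-3,0,0],[0,0,0],-1],
    [[0,0,0],[0,0,0],-1],
    [[0,0,0],[0,0,0],-1],
    [[0,0,0],[0,0,0],-1],
    [[0,0,0],[0,0,0],-1],
    [[0,0,0],[0,0,0],-1],
    [[0,0,0],[0,0,0],-1]
  ]
}}

```text
time: 14.95
position: [0.6334, 0.1763, 0.076]
eef_rot: [0.15, 0.039, 0.988, -0.006]
contact_force: [1.2, 0.5, -1.5]
grip_width: 0.0555
grasp_force: 53.3
```

```bash
python3 - <<'E'
from h import *
track()
E
```

```text
t 14.95 lip dish [0.022 0.001 0.052] tilt 0.302
blob x82-127 y10-49 area 1324 rgb [ 7 12 60]
blob x31-77 y17-54 area 1300 rgb [ 7 13 60]
blob x238-274 y29-69 area 1098 rgb [ 5  8 42]
blob x291-326 y34-73 area 1047 rgb [ 6 10 43]
blob x236-273 y207-242 area 865 rgb [137 145 159]
blob x299-330 y209-241 area 751 rgb [138 146 161]
net 0.89 [255  45] 1223
net 0.84 [56 34] 1478
net 0.84 [106  29] 1495
net 0.78 [309  54] 1198
net 0.58 [282 243] 49915
```

Two nuggets are in the middle section. On to the third, where the remaining four go.

{"op": "apply_moves", "data": {
  "series": [
    [[0,1,0],[0,0.1,0],-1],
    [[0,8,0],[0,0.2,0],-1],
    [[0,24,0],[0,0.2,0],-1],
    [[0,45,0],[0,0.2,0],-1],
    [[0,66,0],[0,0.2,0],-1],
    [[0,80,0],[0,0.2,0],-1],
    [[0,84,0],[0,0.1,0],-1],
    [[0,84,0],[0,0,0],-1]
  ]
}}

```text
time: 15.85
position: [0.6405, 0.2618, 0.0764]
eef_rot: [0.153, 0.038, 0.987, -0.005]
contact_force: [-1.3, 0.3, -2.0]
grip_width: 0.0556
grasp_force: 53.3
```

{"op": "apply_moves", "data": {
  "series": [
    [[5,0,0],[0,0,0],-1],
    [[-3,0,0],[0,0,0],-1],
    [[5,0,0],[0,0,0],-1],
    [[-3,0,0],[0,0,0],-1],
    [[0,0,0],[0,0,0],-1],
    [[0,0,0],[0,0,0],-1],
    [[0,0,0],[0,0,0],-1],
    [[0,0,0],[0,0,0],-1]
  ]
}}

```text
time: 16.65
position: [0.64, 0.2599, 0.0759]
eef_rot: [0.15, 0.039, 0.988, -0.006]
contact_force: [0.3, -0.3, -0.5]
grip_width: 0.0556
grasp_force: 53.4
```

```bash
python3 - <<'E'
from h import *
track()
E
```

```text
t 16.65 lip dish [0.022 0.085 0.052] tilt 0.302
blob x48-87 y31-72 area 1181 rgb [ 6 11 62]
blob x100-138 y35-76 area 1164 rgb [ 7 12 65]
blob x238-270 y119-130 area 277 rgb [ 3  7 36]
blob x300-333 y118-130 area 277 rgb [ 4  6 35]
blob x15-54 y341-361 area 567 rgb [ 7 23 54]
net 0.79 [120  54] 1276
net 0.76 [315 125] 348
net 0.69 [71 51] 1396
net 0.54 [250 126] 336
```

{"op": "apply_moves", "data": {
  "series": [
    [[5,0,0],[0,0,0],-1],
    [[-3,0,0],[0,0,0],-1],
    [[0,0,0],[0,0,0],-1],
    [[0,0,0],[0,0,0],-1],
    [[5,0,0],[0,0,0],-1],
    [[-3,0,0],[0,0,0],-1],
    [[0,0,0],[0,0,0],-1],
    [[0,0,0],[0,0,0],-1]
  ]
}}

```text
time: 17.55
position: [0.64, 0.2599, 0.0759]
eef_rot: [0.15, 0.039, 0.988, -0.006]
contact_force: [-0.4, 0.0, -1.4]
grip_width: 0.0559
grasp_force: 53.4
```

{"op": "apply_moves", "data": {
  "series": [
    [[5,0,0],[0,0,0],-1],
    [[-3,0,0],[0,0,0],-1],
    [[0,0,0],[0,0,0],-1],
    [[0,0,0],[0,0,0],-1],
    [[5,0,0],[0,0,0],-1],
    [[-3,0,0],[0,0,0],-1],
    [[0,0,0],[0,0,0],-1],
    [[0,0,0],[0,0,0],-1]
  ]
}}

```text
time: 18.35
position: [0.64, 0.2599, 0.0759]
eef_rot: [0.15, 0.039, 0.988, -0.006]
contact_force: [-1.1, 0.1, -1.7]
grip_width: 0.0558
grasp_force: 53.4
```

```bash
python3 - <<'E'
from h import *
track()
E
```

```text
t 18.35 lip dish [0.022 0.085 0.052] tilt 0.302
blob x288-326 y11-49 area 1251 rgb [ 3  6 39]
blob x49-87 y31-72 area 1182 rgb [ 5 10 60]
blob x99-138 y35-76 area 1172 rgb [ 7 13 64]
blob x15-54 y341-361 area 569 rgb [ 7 23 53]
net 0.84 [123  56] 1374
net 0.83 [69 48] 1406
net 0.62 [308  32] 1262
net 0.52 [250   3] 191
```

{"op": "apply_moves", "data": {
  "series": [
    [[5,0,0],[0,0,0],-1],
    [[-3,0,0],[0,0,0],-1],
    [[0,0,0],[0,0,0],-1],
    [[5,0,0],[0,0,0],-1],
    [[-3,0,0],[0,0,0],-1],
    [[0,0,0],[0,0,0],-1],
    [[0,0,0],[0,0,0],-1],
    [[0,0,0],[0,0,0],-1]
  ]
}}

```text
time: 19.25
position: [0.6399, 0.2599, 0.0758]
eef_rot: [0.15, 0.039, 0.988, -0.006]
contact_force: [-0.2, -0.7, -1.2]
grip_width: 0.055
grasp_force: 53.4
```

```bash
python3 - <<'E'
from h import *
track('w5.png')
E
```

```text
t 19.25 lip dish [0.022 0.085 0.052] tilt 0.302
blob x237-264 y0-9 area 170 rgb [ 4  6 33]
blob x289-326 y11-50 area 1217 rgb [ 3  6 39]
blob x49-87 y31-72 area 1173 rgb [ 6 10 61]
blob x100-138 y35-76 area 1172 rgb [ 7 12 63]
blob x15-54 y341-361 area 565 rgb [ 7 22 53]
net 0.86 [70 50] 1416
net 0.75 [309  31] 1267
net 0.67 [252   5] 211
net 0.66 [121  55] 1324
net 0.66 [254 127] 77
net 0.56 [282 246] 49604
```

View pics/w5.png

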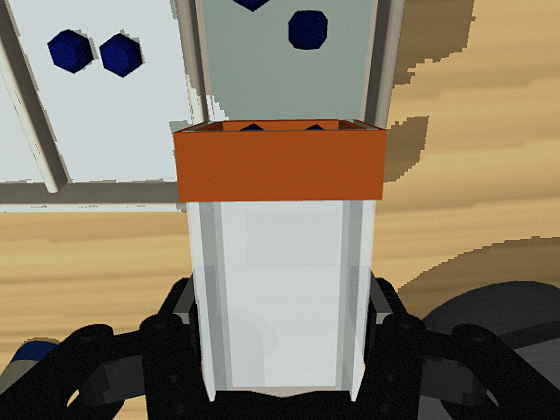

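The last pair peeks out at (254,127) and (316,127). Two have landed in this section and two in the middle at (70,50) and (121,55). More shakes, slightly steeper.

{"op": "apply_moves", "data": {
  "series": [
    [[5,0,0],[0,0,0],-1],
    [[-3,0,0],[0,0,0],-1],
    [[0,0,0],[0,0,0],-1],
    [[0,0,0],[0,0,0],-1],
    [[5,0,0],[0,0,0],-1],
    [[-3,0,0],[0,0,0],-1],
    [[0,0,0],[0,0,0],-1],
    [[0,0,0],[0,0,0],-1]
  ]
}}

```text
time: 20.15
position: [0.64, 0.2599, 0.0759]
eef_rot: [0.15, 0.039, 0.988, -0.006]
contact_force: [-0.8, 0.0, -0.9]
grip_width: 0.0555
grasp_force: 53.4
```

{"op": "apply_moves", "data": {
  "series": [
    [[0,0,-2],[0,-0.05,0],-1],
    [[0,0,-4],[0,-0.1,0],-1],
    [[5,0,-5],[0,-0.12,0],-1],
    [[-3,0,-5],[0,-0.12,0],-1],
    [[5,0,-5],[0,-0.12,0],-1],
    [[-3,0,-5],[0,-0.12,0],-1],
    [[0,0,-5],[0,-0.12,0],-1],
    [[0,0,-5],[0,-0.12,0],-1]
  ]
}}

```text
time: 20.95
position: [0.6389, 0.2599, 0.0808]
eef_rot: [0.209, 0.039, 0.977, -0.009]
contact_force: [0.3, 0.2, -1.5]
grip_width: 0.0555
grasp_force: 53.4
```

```bash
python3 - <<'E'
from h import *
track()
E
```

```text
t 20.95 lip dish [0.025 0.084 0.05 ] tilt 0.422
blob x288-329 y0-69 area 2326 rgb [ 5  8 43]
blob x37-78 y16-60 area 1329 rgb [ 6 11 62]
blob x91-131 y20-64 area 1330 rgb [ 6 11 62]
blob x235-271 y23-66 area 1247 rgb [ 5  9 44]
blob x25-81 y313-337 area 909 rgb [ 8 25 57]
net 0.97 [115  41] 1495
net 0.84 [306  50] 1263
net 0.71 [255  44] 1411
net 0.69 [60 34] 1508
```

{"op": "apply_moves", "data": {
  "series": [
    [[0,0,-10],[0,0.1,0],-1],
    [[0,0,-25],[0,0.2,0],-1],
    [[0,0,-45],[0,0.3,0],-1],
    [[0,0,-55],[0,0.4,0],-1],
    [[0,0,-60],[0,0.42,0],-1],
    [[0,0,-60],[0,0.42,0],-1],
    [[0,0,-60],[0,0.42,0],-1],
    [[0,0,-60],[0,0.42,0],-1]
  ]
}}

```text
time: 21.85
position: [0.613, 0.262, 0.1346]
eef_rot: [0.0, 0.039, 0.999, -0.001]
contact_force: [0.0, 0.3, -1.1]
grip_width: 0.0554
grasp_force: 53.4
```

```bash
cat > g.py <<'E'
from h import *
M=R.from_quat([.136,.991,0,0]).as_matrix(); s=read_state(); print(s['position'],s['eef_rot'])
rel((np.array([.4805,-.188,.10]),M)); rel((np.array([.4805,-.188,.0125]),M))
E
python3 g.py; python3 -c "
from h import *
track()"
```

```text
[0.61298469 0.26203633 0.13462598] [ 1.59216685e-04  3.91624771e-02  9.99232587e-01 -7.15398585e-04]
t [  96.9 -459.    35.2] r [-0.001  0.001  0.194] world [ 0.48  -0.188  0.1  ]
t [  96.9 -458.9  122.7] r [-0.001  0.001  0.194] world [ 0.48  -0.188  0.012]
t 21.85 lip dish [-0.009  0.085  0.13 ] tilt 0.0
blob x252-275 y80-104 area 438 rgb [11 17 67]
blob x286-310 y102-119 area 351 rgb [ 4  7 43]
blob x38-59 y106-128 area 385 rgb [11 17 69]
blob x6-31 y109-131 area 432 rgb [12 17 65]
blob x133-155 y117-141 area 413 rgb [ 7 12 63]
blob x166-185 y119-140 area 226 rgb [ 8 14 66]
net 0.85 [175 126] 275
net 0.79 [ 20 120] 485
net 0.76 [146 128] 545
net 0.64 [266  91] 489
net 0.62 [300 112] 402
net 0.57 [ 54 118] 542
```

{"op": "apply_moves", "data": {
  "series": [
    [[5,-25,2],[0,0,0.02],-1],
    [[14,-68,5],[0,0,0.04],-1],
    [[24,-115,9],[0,0,0.06],-1],
    [[34,-162,12],[0,0,0.08],-1],
    [[44,-209,16],[0,0,0.1],-1],
    [[54,-256,20],[0,0,0.12],-1],
    [[64,-303,24],[0,0,0.14],-1],
    [[74,-350,27],[0,0,0.16],-1]
  ]
}}

```text
time: 22.75
position: [0.512, -0.0825, 0.1084]
eef_rot: [0.001, 0.119, 0.993, -0.0]
contact_force: [2.2, -1.2, -1.3]
grip_width: 0.0555
grasp_force: 53.6
```

```bash
python3 g.py
```

```text
[ 0.51201449 -0.08248822  0.10840901] [ 1.12134345e-03  1.19162023e-01  9.92874102e-01 -4.14666940e-04]
t [   5.7 -110.     8.5] r [-0.001  0.002  0.034] world [ 0.48  -0.188  0.1  ]
t [   5.9 -109.9   96. ] r [-0.001  0.002  0.034] world [ 0.48  -0.188  0.012]
```

{"op": "apply_moves", "data": {
  "series": [
    [[2,-45,5],[0,0,0.01],-1],
    [[4,-80,8],[0,0,0.02],-1],
    [[5,-95,8],[0,0,0.03],-1],
    [[5,-102,8],[0,0,0.03],-1],
    [[5,-103,8],[0,0,0.03],-1],
    [[5,-103,8],[0,0,0.03],-1],
    [[5,-103,8],[0,0,0.03],-1],
    [[5,-103,8],[0,0,0.03],-1]
  ]
}}

```text
time: 23.55
position: [0.4839, -0.1787, 0.1006]
eef_rot: [0.001, 0.133, 0.991, -0.0]
contact_force: [0.9, -0.0, -1.0]
grip_width: 0.0552
grasp_force: 53.6
```

```bash
python3 g.py; python3 - <<'E'
from h import *
t=capture('top'); cv2.imwrite('pics/t2.png',cv2.resize(cv2.cvtColor(t['pixels'],cv2.COLOR_RGB2BGR)[150:300,80:400],None,fx=2.5,fy=2.5))
for d in regions_of(t,'nugget0')[:12]:
    p=ray(t,d['position'],.012)[:2]-DC; c,q=np.cos(DY),np.sin(DY); print(round(d['conf'],2),np.round([c*p[0]+q*p[1],-q*p[0]+c*p[1]],3))
E
```

```text
[ 0.48392213 -0.1786991   0.10063755] [ 9.60100160e-04  1.33007012e-01  9.91114608e-01 -2.14281900e-04]
t [ 0.9 -9.9  0.6] r [-0.     0.002  0.006] world [ 0.48  -0.188  0.1  ]
t [ 1.  -9.9 88.1] r [-0.     0.002  0.006] world [ 0.48  -0.188  0.012]
```

View pics/t2.png

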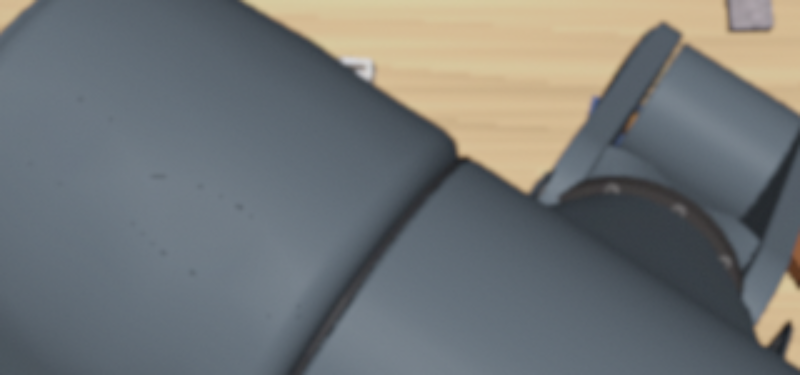

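The arm hides the dish from above, so I'll use the scene camera afterwards. Lowering now.

{"op": "apply_moves", "data": {
  "series": [
    [[1,-6,20],[0,0,0.01],-1],
    [[1,-10,50],[0,0,0.01],-1],
    [[1,-10,70],[0,0,0.01],-1],
    [[1,-10,80],[0,0,0.01],-1],
    [[1,-10,85],[0,0,0.01],-1],
    [[1,-10,87],[0,0,0.01],-1],
    [[1,-10,88],[0,0,0.01],-1],
    [[1,-10,88],[0,0,0.01],-1]
  ]
}}

```text
time: 24.45
position: [0.4807, -0.1896, 0.0132]
eef_rot: [0.002, 0.139, 0.99, -0.001]
contact_force: [-0.5, 0.9, -1.0]
grip_width: 0.0559
grasp_force: 53.6
```

```bash
python3 - <<'E'
from h import *
s=read_state(); print(s['position'],s['contact_force'])
t=capture('scene')
for d in regions_of(t,'nugget0')[:12]:
    p=ray(t,d['position'],.012)[:2]-DC; c,q=np.cos(DY),np.sin(DY); print(round(d['conf'],2),np.round(d['position']),np.round([c*p[0]+q*p[1],-q*p[0]+c*p[1]],3))
cv2.imwrite('pics/s2.png',cv2.resize(cv2.cvtColor(t['pixels'],cv2.COLOR_RGB2BGR)[130:330,180:446],None,fx=3,fy=3))
E
```

```text
[ 0.48066762 -0.18958762  0.01322331] [-0.46125951  0.93997196 -1.02328811]
0.62 [392. 281.] [0.    0.074]
0.51 [397. 275.] [-0.022  0.076]
0.51 [400. 285.] [0.    0.093]
0.43 [331. 248.] [-0.009 -0.1  ]
0.41 [340. 252.] [-0.011 -0.076]
```

View pics/s2.png

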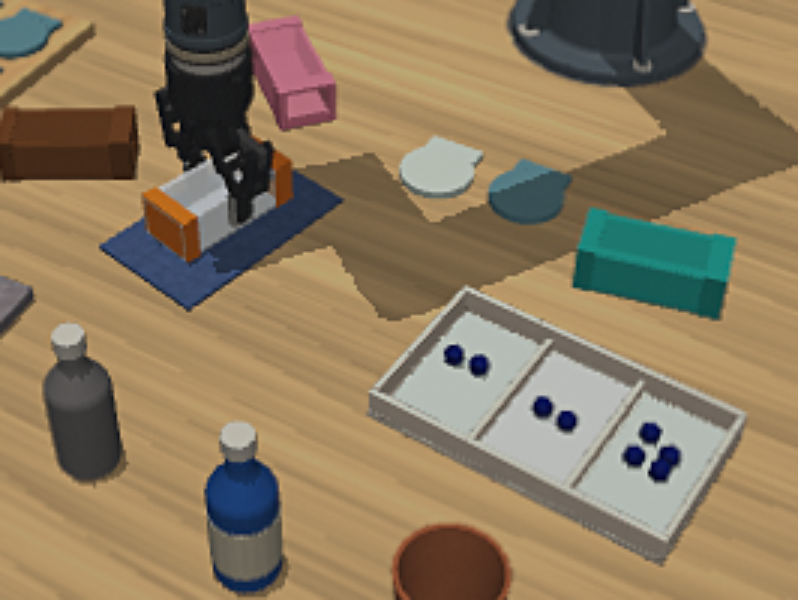

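The dish holds 2 at (466,360), 2 at (555,414) and 4 at (650,450). The shaker is just above the mat. Two more millimetres, release, retreat.

{"op": "apply_moves", "data": {
  "series": [
    [[0,0,1],[0,0,0],-1],
    [[0,0,2],[0,0,0],-1],
    [[0,0,2],[0,0,0],-1],
    [[0,0,2],[0,0,0],-0.2],
    [[0,0,2],[0,0,0],0.2],
    [[0,0,2],[0,0,0],0.6],
    [[0,0,2],[0,0,0],1],
    [[0,0,2],[0,0,0],1]
  ]
}}

```text
time: 25.35
position: [0.4802, -0.1894, 0.0106]
eef_rot: [0.001, 0.139, 0.99, -0.0]
contact_force: [0.1, -0.7, -0.9]
grip_width: 0.0853
grasp_force: 0.0
```

{"op": "apply_moves", "data": {
  "series": [
    [[0,0,2],[0,0,0],1],
    [[0,0,2],[0,0,0],1],
    [[0,0,0],[0,0,0],1],
    [[0,0,-20],[0,0,0],1],
    [[0,0,-50],[0,0,0],1],
    [[0,0,-90],[0,0,0],1],
    [[0,0,-120],[0,0,0],1],
    [[0,0,-130],[0,0,0],1]
  ]
}}

```text
time: 26.15
position: [0.4814, -0.1902, 0.1436]
eef_rot: [0.004, 0.139, 0.99, -0.002]
contact_force: [0.1, 0.0, 0.1]
grip_width: 0.0855
grasp_force: 0.0
```

```bash
python3 - <<'E'
from h import *
s=read_state(); print(s['position'],s['contact_force'],s['grip_width'])
w=capture('wrist'); hsv=cv2.cvtColor(w['pixels'],cv2.COLOR_RGB2HSV)
n,l,st,ce=cv2.connectedComponentsWithStats(cv2.inRange(hsv,(5,150,120),(20,255,255)))
for i in range(1,n):
    if st[i,4]>300: print(st[i],ray(w,ce[i],.048,s))
track()
E
```

```text
[ 0.48138801 -0.19015883  0.14363134] [0.11501097 0.00311255 0.08321415] 0.0855138756827448
[ 234  105   96   37 3244] [ 0.42510105 -0.17554984  0.048     ]
[ 242  275   84   21 1688] [ 0.53379959 -0.20494936  0.048     ]
t 26.2 lip dish [-0.105 -0.363  0.138] tilt 0.008
blob x202-371 y55-311 area 21668 rgb [ 50  70 110]
```

The shaker lies flat at (0.480, -0.190) on the mat, empty, and the gripper is clear. Handing in.

```bash
python3 -c "
from bench import *
print(job_done())"
```

```text
the job is handed in; nothing more can be done
None
```

I shook the eight nuggets into the dish, two, two and four to the sections, and laid the empty shaker flat on the blue mat. The job is handed in at about 26 s, but no verdict came back.

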